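# Jack a sagging cabinet flap level and hold it

## Task

The drop flap of the low cabinet on the bench sags at its hinges. Stand the blue jack flat on the bench with its handle still up and its red saddle centred under the marked spot of the orange lift pad, then gently press the pump handle all the way down so that the jack alone raises the flap until it is level, and finish while still holding the handle down. Do not bump or jerk the lift pad, do not touch the flap or pad with the robot, and leave the other things on the bench where they are.

Things in the scene. Friction and masses are not known exactly. Their poses are not given: they have to be found in the camera images.
- jack: blue steel toe jack, loose, 0.97 kg in all. Origin on the bench under it; its x points from handle to saddle, z up. Base plate 225 x 80 x 8 mm (x from -120 to +105). An upright block stands on it at x = +23 mm, the saddle in front of it (+x), the handle behind (-x)
- jack_grip (a point): centre of the top of the jack's upright block, 88 mm above the bench: the place to take the jack, from above, across its y. Block 36 (x) x 24 (y) x 80 mm, clear on both y sides. Axes as the jack's
- saddle_top (a point): centre of the top of the jack's red round saddle (32 mm across, on a steel toe 20 mm wide), at x = +85, y = 0 mm in the jack's frame; 40 mm above the bench with the handle up, rising 60 mm per rad of handle, 76 mm fully up. Axes as the jack's
- pump_handle (a joint): jack handle: 0 = up (sprung, returns up when let go), grows as pressed down, 0.6 rad = fully down at its stop. Geared directly to the saddle: one stroke gives the whole lift and there is no ratchet, so it must be held. Pressing at the paddle takes 4 N at the top to about 12 N at the bottom with the flap on it
- handle_paddle: yellow paddle at the end of the handle, 48 (along the handle) x 50 (y) x 10 mm thick. The origin is the handle's pivot (jack frame x = 0, y = 0, 55 mm above the bench); the paddle's centre is 95 mm behind it (-x of this frame)
- paddle_top (a point): centre of the paddle's top face, where to press. In the jack's frame at x = -83, 101 mm above the bench with the handle up, sloping up to the rear by 0.45 rad; on an arc about the pivot it comes to x = -95, 46 mm above the bench with the handle fully down, sloping down to the rear by 0.15 rad. The base plate reaches under it, so pressing does not tip the jack
- lift_pad: orange lift pad, clamped on the near edge of the flap anywhere along it: a C clamp with a plate 75 x 50 x 4 mm of which 51 mm stands out from the clamp towards the robot. Origin at the lift point; axes as the flap's
- lift_point (a point): the marked lift point: on the underside of the orange plate, directly below the black and white target on its top; 25 mm in from the plate's front edge, 38 mm out from the flap's edge, in the middle of the plate's width. 56 mm above the bench while the flap sags, 76 mm when level
- flap: wood-brown drop flap, 220 (x) x 290 (y) x 16 mm, about 0.65 kg, on the front of a low grey open-topped cabinet (fixed, 151 high, 172 deep, 362 wide). Origin at the middle of its near lower edge; x points to its free-swinging hinge line, 222 mm away and 80 mm above the bench, z up through its thickness. It sags by 0.077 rad at rest and drops back if not held
- parts_bin: clear plastic bin of hardware, 130 x 100 x 50 mm, loose, leave alone. Origin under its centre
- glue_bottle: white glue bottle with red cap, 60 mm across, 170 mm high, upright, loose, leave alone. Origin under its centre
- hammer: hammer lying on the bench, loose, leave alone. x along the handle towards the head
There are look-alikes about, which are no part of the job. Of the things that look like the jack, the largest one is meant.

How it is judged:
By the outcome, as a careful person would: the job done as asked, in the order asked, and still so for the second after the job is handed in, while the arm keeps its last pose, push and grip.
It also fails if it takes over 61 s, if anything falls off the work surface, if the arm or the gripper's body presses on something with over 40 N, if the wrist force passes 120 N, or if a joint passes its speed limit or range.

## Robot

A 6-joint arm with a two-finger parallel gripper is mounted at the origin on the work surface. World frame = base frame: x ahead of the robot, y to its left, z up, the work surface at z = 0. Lengths are in m, angles in rad, forces in N, time in s.
With the tool pointing down it reaches from about 0.325 to 0.775 m from the base axis. Payload 5.5 kg.
Tool frame: the origin (TCP) lies midway between the tips of the shut fingers; the grasp point (between the pads) lies 19 mm behind it (r.grasp_offset is the distance from the TCP to the grasp point, in m); z points along the fingers, y is the line along which they close (so a half turn about z gives the same grasp; the last joint's range is limited). The gripper opens to 88 mm and grips with 3 to 60 N. Pads are 20 mm wide; open, the fingers measure 115 mm over their backs; the gripper's body (75 mm by 178 mm) begins 61 mm behind the grasp point.
Start: joints at [-1.201, 0.091, 1.231, -0, 1.82, -0.057], TCP at [0.248, -0.546, 0.223] pointing down, gripper open.
Joint ranges: [-2.87, 2.87], [-0.86, 2.18], [0.17, 2.46], [-1.51, 4.65], [0.06, 2.69], [-2.65, 2.65]. Speed limits (rad/s): [2.57, 2.57, 3.01, 3.14, 3.14, 3.14].

## Interface

Orientations are given as a 3x3 rotation matrix whose columns are the frame's x, y, z axes.
In Python, from plant import telemetry, vision, hand_in, r gives the robot as it stands.
- The arm moves only by the tool play_rows, never from a script. Its argument "rows" is text: rows parted by semicolons, each of 7 numbers parted by spaces: the shift along the tool's x, y, z in units of 200 mm (1.0 is 200 mm), then the turn, a rotation vector about the tool's x, y, z in units of 60 degrees (1.0 is 60 degrees), then the opening, from 0 (shut) to 1 (fully open). A call has 1 to 12 rows; each row shifts and turns the commanded pose from where the row before left it, along the tool's axes as they then stand; what a row does not reach is not made up. A row lasts 1/10 s, in which the tool goes at most 50 mm and 8.59 degrees, less where a joint would pass 70% of its speed; a pose out of reach is approached as far as the arm can. A call with a number of a shift or a turn outside -1 to 1 is refused whole. A call with a gripper value outside its range is refused whole. The fingers move at their own pace and stop on an object; "force" is the grip in N (left out, the last holds). Time passes only in rows, so rows that do not move let the fingers close. It gives the time, the measured TCP pose, the force, the opening and the grip force at its end, in the units of the state.
- telemetry.state(): the state, without advancing time (a new reading comes with each control period).
- vision.get_image(name): name is "side" or "top"; returns a dict with "img" (420x560x3 uint8, blue, green, red), "mtx" (3x3 intrinsics, pixels), "R" (3x3) and "t" (3): a world point X has camera coordinates R X + t. Camera axes: x right, y down, z forward; pixel columns grow to the right and rows downward; lengths in m; the calibration is good to about 2 mm. A picture is of the moment at which its call begins. There is no depth.
- hand_in(): hands the job in; it is judged then, once.
The state is a dict: "clock": time; "qpos": joint angles; "qd": joint speeds; "joint_torque": joint torques, N m; "eef_pos": TCP position; "tcp_rot": TCP orientation; "force": force on the tool from outside, world axes, zero at the start; "ft_torque": the same for the moment, N m; "width": opening from 0.0 (shut) to 1.0 (fully open); "gripper_force": force on a finger pad.
Only numpy, scipy, OpenCV 4.12 (cv2) and the standard library are available. Lean on these libraries where they do the work, as an engineer would, in place of code of your own. Each camera call takes 0.05 s, during which the arm holds its last target. There are 200 camera calls.

## Working session

There is one attempt and no reset: what is moved stays moved. The work goes in short steps, Python scripts to look and compute and a tool call to move; the robot and the scene stay as the last step left them, time stands still between calls to the robot, and variables do not carry over. Pictures are saved under pics/ and viewed, at most 10 in all, crops included, and the job is handed in when it is done.

Besides the shell and the picture viewer there is one more tool, called after ">>>" by a JSON object that holds its "op" and its "data", one argument or row to a line. play_rows: Moves the arm, as the interface text tells. Shifts and turns lie within -1 to 1; 1 stands for 200 mm of shift or 60 degrees of turn. Its arguments: {"type":"object","properties":{"rows":{"type":"string"},"force":{"type":"number"}},"required":["rows"]}

```bash
mkdir -p pics; ls; python3 - <<'E'
from plant import telemetry, vision, r
import cv2,pickle
for n in("side","top"):
    d=vision.get_image(n); cv2.imwrite(f"pics/{n}0.png",d["img"]); pickle.dump(d,open(f"{n}0.pkl","wb"))
    print(n,d["mtx"].tolist(),d["R"].tolist(),d["t"].tolist())
s=telemetry.state(); print(s["clock"],s["eef_pos"],s["tcp_rot"],s["width"],r.grasp_offset)
E
```

```text
pics
side [[505.8073381515824, 0.0, 280.22897746748976], [0.0, 505.8073381515824, 202.3605154512437], [0.0, 0.0, 1.0]] [[0.8778507826140296, -0.4788960434248311, -0.006048392842580236], [-0.3556782382285758, -0.6434223702716048, -0.6778647684344468], [0.3207350843212392, 0.5972153991870203, -0.735161732314282]] [-0.5239354981012628, 0.21931548941687914, 1.3904190674762966]
top [[431.3990359723968, 0.0, 279.4797916891237], [0.0, 431.3990359723968, 207.70526546608457], [0.0, 0.0, 1.0]] [[-0.0035022268189458783, -0.9999915896624643, -0.002134247325540708], [-0.998236606788642, 0.003622535485512186, -0.059249929145563984], [0.05925716222033251, 0.0019229771174212739, -0.9982408982227682]] [-0.06605634650737142, 0.544862201747076, 1.380512127634383]
0.1 [ 0.24828804 -0.54592242  0.22162206] [[ 9.10284160e-01  4.13983451e-01 -6.71390742e-04]
 [ 4.13983990e-01 -9.10282677e-01  1.64455410e-03]
 [ 6.96628214e-05 -1.77495657e-03 -9.99998422e-01]] 1.0044451594287926 0.0187
```

View pics/side0.png

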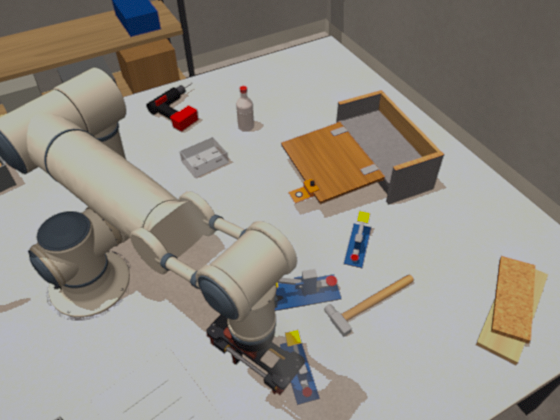

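View pics/top0.png

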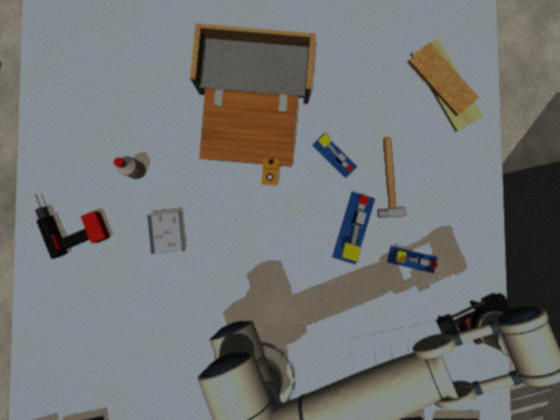

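Side view: the large jack is at about (308,290), with the pad at (300,194). Top view: the large jack has its saddle at about (363,200), block at (355,222) and paddle at (351,253). The pad target is at (270,177), and two smaller jacks are look-alikes.

```bash
cat > h.py <<'E'
import numpy as np,cv2,pickle
def ray(d,p,z):
    R,t=np.array(d["R"]),np.array(d["t"]);c=-R.T@t
    v=R.T@np.linalg.inv(d["mtx"])@np.array([p[0],p[1],1.]);return c+v*(z-c[2])/v[2]
def proj(d,X):
    q=d["mtx"]@(d["R"]@np.array(X)+d["t"]);return q[:2]/q[2]
def blobs(d,lo,hi,box,mn=15):
    m=cv2.inRange(cv2.cvtColor(d["img"],cv2.COLOR_BGR2HSV),lo,hi);x0,y0,x1,y1=box
    k=np.zeros_like(m);k[y0:y1,x0:x1]=m[y0:y1,x0:x1]
    n,l,s,c=cv2.connectedComponentsWithStats(k)
    return [(s[i,4],c[i].round(1),s[i,:4],cv2.minAreaRect(np.argwhere(l==i)[:,::-1].astype(np.float32))) for i in range(1,n) if s[i,4]>=mn]
def tri(ds,ps):
    M=[];
    for d,p in zip(ds,ps):
        P=np.array(d["mtx"])@np.c_[d["R"],d["t"]];M+= [p[0]*P[2]-P[0],p[1]*P[2]-P[1]]
    v=np.linalg.svd(np.array(M))[2][3];return v[:3]/v[3]
E
python3 - <<'E'
from h import *
T=pickle.load(open("top0.pkl","rb"));S=pickle.load(open("side0.pkl","rb"))
B={"red":((0,130,90),(8,255,255)),"red2":((170,130,90),(180,255,255)),"yel":((25,130,100),(35,255,255)),"blue":((98,120,40),(125,255,255)),"orange":((14,150,120),(24,255,255))}
for nm,d,box in(("top",T,(310,180,385,275)),("side",S,(262,262,345,315))):
    for c in("red","red2","yel","blue"):
        for b in blobs(d,*B[c],box): print(nm,c,b)
for nm,d,box in(("top",T,(255,150,290,190)),("side",S,(285,175,325,206))):
    for b in blobs(d,*B["orange"],box): print(nm,"orange",b)
a=cv2.resize(T["img"][150:275,255:385],None,fx=4,fy=4,interpolation=2);b=cv2.resize(S["img"][170:315,255:345],None,fx=3,fy=3,interpolation=2)
o=np.zeros((500,800,3),np.uint8);o[:,:520]=a;o[:435,520:790]=b;cv2.imwrite("pics/c.png",o)
E
```

```text
top red (np.int32(48), array([363. , 199.3]), array([360, 195,   7,  10], dtype=int32), ((363.0, 199.5), (9.0, 6.0), 90.0))
top yel (np.int32(222), array([351. , 251.5]), array([343, 243,  17,  18], dtype=int32), ((351.0000305175781, 251.50001525878906), (15.279744148254395, 14.55213737487793), 14.03624439239502))
top blue (np.int32(652), array([346.6, 227.3]), array([333, 193,  27,  71], dtype=int32), ((345.7870788574219, 227.39608764648438), (21.603443145751953, 69.95819091796875), 4.205357074737549))
top blue (np.int32(231), array([364.5, 221.7]), array([356, 198,  18,  48], dtype=int32), ((363.9449768066406, 221.18350219726562), (6.321653842926025, 49.04071044921875), 16.699241638183594))
side red (np.int32(71), array([331.3, 280.6]), array([327, 277,  10,   9], dtype=int32), ((331.5, 281.0), (8.0, 9.0), 90.0))
side blue (np.int32(513), array([289.1, 296.8]), array([275, 284,  34,  26], dtype=int32), ((291.5, 296.5), (33.0, 25.0), 0.0))
side blue (np.int32(31), array([336.7, 294.1]), array([334, 290,   6,   9], dtype=int32), ((336.6206970214844, 294.0517272949219), (7.242117881774902, 4.085297584533691), 68.19859313964844))
top orange (np.int32(279), array([269.8, 170.1]), array([255, 158,  26,  27], dtype=int32), ((266.5287170410156, 170.68441772460938), (25.259469985961914, 25.168933868408203), 5.19442892074585))
side orange (np.int32(547), array([311.2, 187.7]), array([290, 175,  35,  27], dtype=int32), ((307.0, 188.0), (26.0, 34.0), 90.0))
```

View pics/c.png

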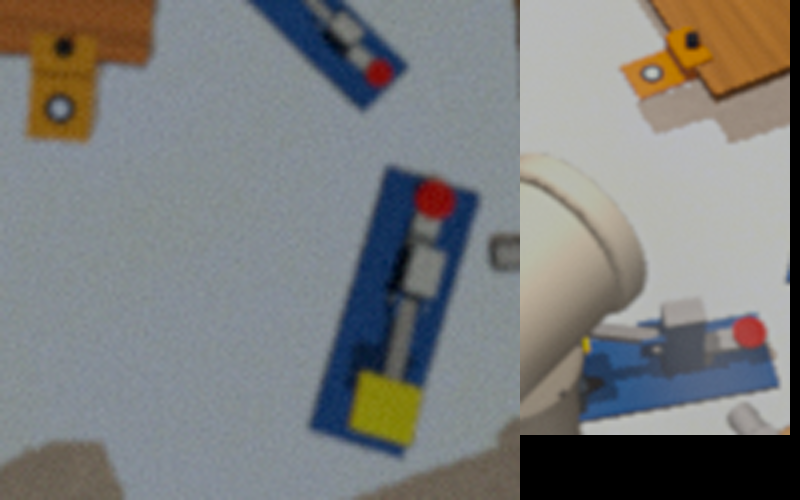

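```bash
python3 - <<'E'
from h import *
T=pickle.load(open("top0.pkl","rb"));S=pickle.load(open("side0.pkl","rb"))
f=lambda x,y:((x+.5)/4-.5+255,(y+.5)/4-.5+150)
print("target",ray(T,f(60,108),.060),ray(S,(298.7,194),.060),tri([T,S],[f(60,108),(298.7,194)]))
print("saddle",ray(T,f(434,200),.040),ray(S,(331,280.3),.040),tri([T,S],[f(434,200),(331,280.3)]))
C=[ray(T,f(*p),.008)for p in((387,165),(480,193),(403,457),(309,428))]
C=np.array(C)[:,:2];print(C.round(4).tolist())
ax=C[0]+C[1]-C[2]-C[3];print("L",np.linalg.norm(ax)/2,"W",np.linalg.norm(C[0]-C[1]),"yaw",np.degrees(np.arctan2(ax[1],ax[0])))
u=ax/np.linalg.norm(ax);print("origin",C.mean(0)+.0075*u)
sd=ray(T,f(434,200),.04)[:2];pd=ray(T,f(386,408),.101)[:2]
print("saddle->org",sd-.085*u,"paddle",pd,"yaw sp",np.degrees(np.arctan2(*(sd-pd)[::-1])),np.linalg.norm(sd-pd))
print("block",ray(T,f(423,272),.088))
# flap edges
m=cv2.inRange(cv2.cvtColor(T["img"],cv2.COLOR_BGR2HSV),(8,110,60),(17,255,255));k=m*0;k[92:168,195:300]=m[92:168,195:300]
k=cv2.morphologyEx(k,cv2.MORPH_OPEN,np.ones((5,5)));print("flap",cv2.minAreaRect(np.argwhere(k>0)[:,::-1].astype(np.float32)))
p=cv2.approxPolyDP(max(cv2.findContours(k,0,2)[0],key=cv2.contourArea),5,True)[:,0];print(p.tolist(),[ray(T,q,.08).round(3)[:2].tolist() for q in p])
E
```

```text
target [ 0.64017274 -0.03739389  0.06      ] [ 0.64059924 -0.0371782   0.06      ] [ 0.64027485 -0.03747508  0.06041411]
saddle [ 0.56801022 -0.33446472  0.04      ] [ 0.567158   -0.33622048  0.04      ] [ 0.56818708 -0.3349259   0.03757755]
[[0.5993, -0.3027], [0.5761, -0.3782], [0.3625, -0.3125], [0.386, -0.2368]]
L 0.22332602288395076 W 0.07892121348631931 yaw -17.13241669478458
origin [ 0.48812339 -0.30977004]
saddle->org [ 0.48678197 -0.30942533] paddle [ 0.40588916 -0.28412582] yaw sp -17.249670049998482 0.16975642839502025
block [ 0.50899756 -0.31597007  0.088     ]
flap ((248.47705078125, 126.37092590332031), (92.58338165283203, 70.64507293701172), 4.844000339508057)
[[205, 92], [200, 157], [291, 164], [296, 95], [288, 95], [287, 110], [279, 112], [278, 94], [223, 92], [219, 107], [213, 92]] [[0.906, 0.164], [0.7, 0.179], [0.677, -0.104], [0.895, -0.121], [0.895, -0.096], [0.847, -0.093], [0.841, -0.068], [0.898, -0.065], [0.905, 0.108], [0.858, 0.12], [0.906, 0.139]]
```

The target is at (0.640, -0.0375) with flap yaw -4.6°. The jack grip is at (0.5095, -0.3164) with yaw -17.2°, and both views agree.

>>> {"op": "play_rows", "data": {
  "rows": "0.208 -0.063 0 0 0 0 0.65;0.208 -0.063 0 0 0 0 0.65;0.208 -0.063 0 0 0 0 0.65;0.208 -0.063 0 0 0 0 0.65;0.208 -0.063 0 0 0 0 0.65;0.208 -0.063 0 0 0 0 0.65;0.208 -0.063 0 0 0 0 0.65;0.208 -0.063 0 0 0 0 0.65",
  "force": 50
}}

```text
clock: 0.9
eef_pos: [0.5106, -0.3152, 0.2221]
tcp_rot: [[0.91, 0.414, -0.001], [0.414, -0.91, 0.0], [-0.0, -0.001, -1.0]]
force: [-0.4, -0.3, 0.1]
width: 0.65
gripper_force: 0.0
```

>>> {"op": "play_rows", "data": {
  "rows": "0 0 0 0 0 0.139 0.65;0 0 0 0 0 0.139 0.65;0 0 0 0 0 0.139 0.65;0 0 0 0 0 0.139 0.65;0 0 0 0 0 0.138 0.65;0 0 0 0 0 0 0.65;0 0 0 0 0 0 0.65;0 0 0 0 0 0 0.65"
}}

```text
clock: 1.7
eef_pos: [0.5095, -0.3166, 0.2224]
tcp_rot: [[0.956, -0.293, -0.0], [-0.293, -0.956, 0.0], [-0.0, -0.0, -1.0]]
force: [0.3, -0.3, 0.1]
width: 0.652
gripper_force: 0.0
```

```bash
cat > go.py <<'E'
# remaining shift/turn (tool axes, move units) to world x y z yaw(deg), tool pointing down
import sys;import numpy as np
from scipy.spatial.transform import Rotation as Ro
from plant import telemetry
x,y,z,w=map(float,sys.argv[1:5]);s=telemetry.state();R=np.array(s["tcp_rot"])
c,n=np.cos(np.radians(w)),np.sin(np.radians(w));G=np.array([[c,n,0],[n,-c,0],[0,0,-1]])
print("t",s["clock"],"pos",np.round(s["eef_pos"],4),"yaw",np.degrees(np.arctan2(R[1,0],R[0,0])).round(2),"w",s["width"],"F",np.round(s["force"],1))
print("shift",(R.T@(np.array([x,y,z])-s["eef_pos"])/.2).round(4),"turn",(Ro.from_matrix(R.T@G).as_rotvec(degrees=True)/60).round(4))
E
python3 go.py 0.5095 -0.3164 0.05 -17.2
```

```text
t 1.7 pos [ 0.5095 -0.3166  0.2224] yaw -17.02 w 0.6520004305852534 F [ 0.3 -0.3  0.1]
shift [-1.00e-04 -1.00e-03  8.62e-01] turn [-0.0001  0.0004  0.0029]
```

>>> {"op": "play_rows", "data": {
  "rows": "0 0 0.12 0 0 0.003 0.65;0 0 0.15 0 0 0 0.65;0 0 0.15 0 0 0 0.65;0 0 0.12 0 0 0 0.65;0 0 0.1 0 0 0 0.65;0 0 0.08 0 0 0 0.65;0 0 0.06 0 0 0 0.65;0 0 0.05 0 0 0 0.65;0 0 0.03 0 0 0 0.65;0 0 0 0 0 0 0.65"
}}

```text
clock: 2.7
eef_pos: [0.5094, -0.3165, 0.05]
tcp_rot: [[0.954, -0.298, -0.001], [-0.298, -0.954, 0.001], [-0.001, -0.0, -1.0]]
force: [-1.1, -0.2, 0.1]
width: 0.65
gripper_force: 0.0
```

>>> {"op": "play_rows", "data": {
  "rows": "0 0 0 0 0 0 0.45;0 0 0 0 0 0 0.4;0 0 0 0 0 0 0.35;0 0 0 0 0 0 0.3;0 0 0 0 0 0 0.25;0 0 0 0 0 0 0.2;0 0 0 0 0 0 0.1;0 0 0 0 0 0 0;0 0 0 0 0 0 0;0 0 0 0 0 0 0;0 0 0 0 0 0 0"
}}

```text
clock: 3.8
eef_pos: [0.5099, -0.3164, 0.051]
tcp_rot: [[0.954, -0.298, 0.001], [-0.298, -0.954, 0.0], [0.001, -0.0, -1.0]]
force: [1.3, 5.2, 5.0]
width: 0.273
gripper_force: 50.0
```

```bash
python3 go.py 0.5095 -0.3164 0.056 -17.2
```

```text
t 3.8 pos [ 0.5099 -0.3164  0.051 ] yaw -17.35 w 0.27252845463328185 F [1.3 5.2 5. ]
shift [-0.0019  0.0005 -0.0249] turn [-0.0004 -0.0006 -0.0026]
```

>>> {"op": "play_rows", "data": {
  "rows": "0 0 -0.01 0 0 0 0;0 0 -0.015 0 0 0 0;0 0 -0.015 0 0 0 0;0 0 0 0 0 0 0"
}}

```text
clock: 4.2
eef_pos: [0.509, -0.3168, 0.0576]
tcp_rot: [[0.954, -0.299, -0.002], [-0.299, -0.954, 0.001], [-0.002, -0.0, -1.0]]
force: [-0.1, -0.8, -9.8]
width: 0.273
gripper_force: 50.0
```

>>> {"op": "play_rows", "data": {
  "rows": "-0.02 -0.05 0 0 0 0 0;-0.04 -0.1 0 0 0 0 0;-0.06 -0.14 0 0 0 0 0;-0.06 -0.16 0 0 0 0 0;-0.07 -0.17 0 0 0 0 0;-0.07 -0.17 0 0 0 0 0;-0.06 -0.16 0 0 0 0 0;-0.06 -0.14 0 0 0 0 0;-0.05 -0.12 0 0 0 0 0;-0.03 -0.1 0 0 0 0 0;-0.016 -0.046 0 0 0 0 0"
}}

```text
clock: 5.3
eef_pos: [0.4876, -0.0236, 0.0585]
tcp_rot: [[0.955, -0.296, -0.0], [-0.296, -0.955, 0.001], [-0.0, -0.001, -1.0]]
force: [-0.4, 0.2, -9.7]
width: 0.273
gripper_force: 50.0
```

>>> {"op": "play_rows", "data": {
  "rows": "0 0 0 0 0 -0.03 0;0 0 0 0 0 -0.05 0;0 0 0 0 0 -0.06 0;0 0 0 0 0 -0.05 0;0 0 0 0 0 -0.02 0;0 0 0 0 0 0 0;0 0 0 0 0 0 0"
}}

```text
clock: 6.0
eef_pos: [0.4881, -0.0259, 0.0586]
tcp_rot: [[0.996, -0.084, -0.0], [-0.084, -0.996, -0.0], [-0.0, 0.0, -1.0]]
force: [-0.1, 0.6, -8.9]
width: 0.27
gripper_force: 50.0
```

```bash
python3 go.py 0.488 -0.0253 0.058 -4.6; python3 - <<'E'
from h import *
from plant import vision
o=np.zeros((600,800,3),np.uint8)
for i,n in enumerate(("side","top")):
    d=vision.get_image(n);pickle.dump(d,open(n+"1.pkl","wb"))
    x,y=(220,150) if n=="side" else (210,150)
    o[:,i*400:i*400+400]=cv2.resize(d["img"][y:y+200,x:x+133],(400,600),interpolation=2)
cv2.imwrite("pics/d.png",o)
E
```

```text
t 6.0 pos [ 0.4881 -0.0259  0.0586] yaw -4.84 w 0.26986082049384164 F [-0.1  0.6 -8.9]
shift [-0.0009 -0.0032  0.0029] turn [ 0.0001  0.0001 -0.0039]
```

View pics/d.png

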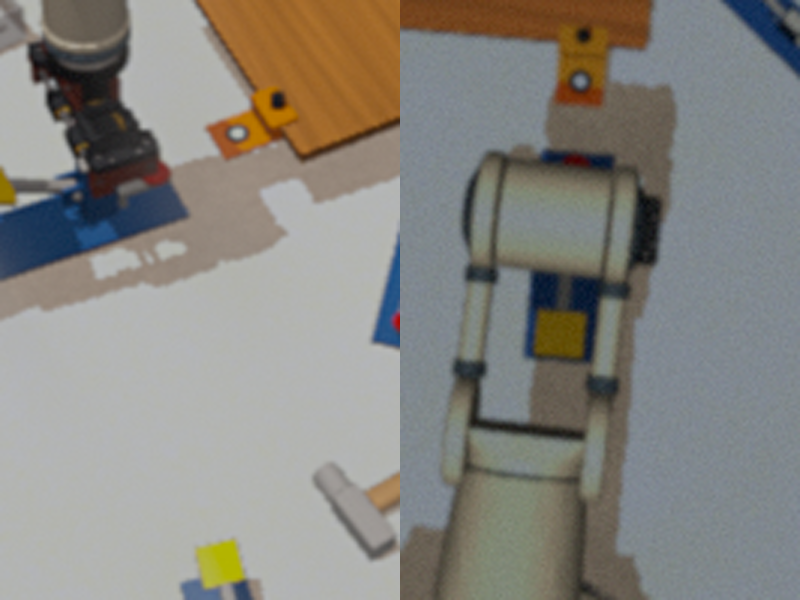

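```bash
python3 - <<'E'
from h import *
T=pickle.load(open("top1.pkl","rb"));S=pickle.load(open("side1.pkl","rb"))
w=np.radians(-4.84);u=np.array([np.cos(w),np.sin(w)]);v=np.array([-u[1],u[0]])
g=np.array([.4881,-.0259]);o=g-.023*u
print("jack tilt check: predicted vs seen")
print(proj(S,[*(o+.105*u-.04*v),.0155]),(188*133/400+220,217/3+150))
print(proj(T,[*(o-.083*u),.1085]),[b[1] for b in blobs(T,(20,130,80),(35,255,255),(240,235,290,285))])
pt=ray(T,[b[1] for b in blobs(T,(20,130,80),(35,255,255),(240,235,290,285))][0],.1085)[:2]-o;print("paddle in jack",pt@u,pt@v)
E
python3 go.py 0.5782 -0.0325 0.0585 -4.6
```

```text
jack tilt check: predicted vs seen
[282.90198533 220.39607544] (282.51, 222.33333333333331)
[262.59772148 259.8691047 ] [array([262.7, 260.8])]
paddle in jack -0.08574418460792795 -0.0005371355655754622
t 6.1 pos [ 0.4882 -0.0259  0.0586] yaw -4.81 w 0.2712276309297694 F [ 0.   0.9 -8.9]
shift [ 4.514e-01 -4.800e-03  4.000e-04] turn [ 0.      0.0001 -0.0035]
```

>>> {"op": "play_rows", "data": {
  "rows": "0.02 -0.004 0 0 0 -0.004 0;0.04 0 0 0 0 0 0;0.05 0 0 0 0 0 0;0.06 0 0 0 0 0 0;0.06 0 0 0 0 0 0;0.06 0 0 0 0 0 0;0.05 0 0 0 0 0 0;0.04 0 0 0 0 0 0;0.03 0 0 0 0 0 0;0.025 0 0 0 0 0 0;0.018 0 0 0 0 0 0;0 0 0 0 0 0 0"
}}

```text
clock: 7.3
eef_pos: [0.5789, -0.0322, 0.0587]
tcp_rot: [[0.997, -0.079, 0.0], [-0.079, -0.997, -0.0], [0.0, 0.0, -1.0]]
force: [1.4, 0.4, -9.2]
width: 0.272
gripper_force: 50.0
```

```bash
python3 go.py 0.5782 -0.0325 0.051 -4.6
```

```text
t 7.3 pos [ 0.5789 -0.0322  0.0587] yaw -4.53 w 0.27152322425946146 F [ 1.4  0.4 -9.2]
shift [-0.0034  0.0016  0.0383] turn [ 0.     -0.0001  0.0012]
```

Lower it, release, rise, and back away to look.

>>> {"op": "play_rows", "data": {
  "rows": "0 0 0.008 0 0 0 0;0 0 0.008 0 0 0 0;0 0 0.008 0 0 0 0;0 0 0.008 0 0 0 0;0 0 0.006 0 0 0 0;0 0 0 0 0 0 0;0 0 0 0 0 0 0"
}}

```text
clock: 8.0
eef_pos: [0.5786, -0.0322, 0.051]
tcp_rot: [[0.997, -0.079, -0.0], [-0.079, -0.997, 0.0], [-0.0, -0.0, -1.0]]
force: [-0.0, -0.1, -9.1]
width: 0.27
gripper_force: 50.0
```

>>> {"op": "play_rows", "data": {
  "rows": "0 0 0 0 0 0 0.3;0 0 0 0 0 0 0.35;0 0 0 0 0 0 0.4;0 0 0 0 0 0 0.5;0 0 0 0 0 0 0.6;0 0 0 0 0 0 0.6;0 0 0 0 0 0 0.6;0 0 0 0 0 0 0.6"
}}

```text
clock: 8.8
eef_pos: [0.5786, -0.0322, 0.051]
tcp_rot: [[0.997, -0.079, -0.0], [-0.079, -0.997, 0.0], [-0.0, -0.0, -1.0]]
force: [-0.3, -0.2, 0.1]
width: 0.599
gripper_force: 0.0
```

>>> {"op": "play_rows", "data": {
  "rows": "0 0 -0.05 0 0 0 0.6;0 0 -0.1 0 0 0 0.6;0 0 -0.15 0 0 0 0.6;0 0 -0.15 0 0 0 0.6;0 0 -0.15 0 0 0 0.6;0 0 -0.1 0 0 0 0.6;-0.2 0 0 0 0 0 0.6;-0.2 0 0 0 0 0 0.6;-0.2 0 0 0 0 0 0.6;-0.2 0 0 0 0 0 0.6;0 0 0 0 0 0 0.6"
}}

```text
clock: 9.9
eef_pos: [0.4163, -0.0192, 0.1926]
tcp_rot: [[0.997, -0.079, 0.002], [-0.079, -0.997, -0.0], [0.002, 0.0, -1.0]]
force: [0.6, 0.5, 0.3]
width: 0.601
gripper_force: 0.0
```

```bash
python3 go.py 0.5782 -0.0325 0.051 -4.6; python3 - <<'E'
from h import *
from plant import vision
o=np.zeros((600,800,3),np.uint8)
for i,n in enumerate(("side","top")):
    d=vision.get_image(n);pickle.dump(d,open(n+"2.pkl","wb"))
    x,y=(230,150) if n=="side" else (210,150)
    o[:,i*400:i*400+400]=cv2.resize(d["img"][y:y+150,x:x+100],(400,600),interpolation=2)
cv2.imwrite("pics/e.png",o)
E
```

```text
t 9.9 pos [ 0.4163 -0.0192  0.1926] yaw -4.52 w 0.6008449331284739 F [0.6 0.5 0.3]
shift [0.8107 0.0024 0.71  ] turn [ 0.0001 -0.0023  0.0013]
```

View pics/e.png

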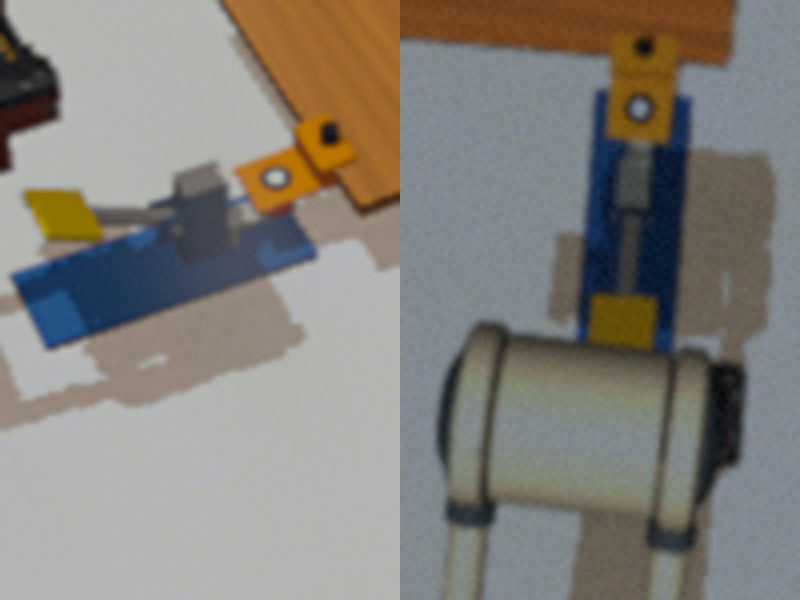

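The jack stands under the pad. Now check its position from the plate corners and the target.

```bash
python3 - <<'E'
from h import *
T=pickle.load(open("top2.pkl","rb"));S=pickle.load(open("side2.pkl","rb"))
f=lambda x,y,X,Y:((x+.5)/4-.5+X,(y+.5)/4-.5+Y)
t=lambda x,y,z:ray(T,f(x-400,y,210,150),z)[:2]
s=lambda x,y,z:ray(S,f(x,y,230,150),z)[:2]
fl,fr=t(597,90,.008),t(690,98,.008)
print("top front corners",fl,fr);
a,b,c=s(10,273,.008),s(50,349,.008),s(317,257,.008)
print("side tailL tailR frontR",a,b,c,"yaw",np.degrees(np.arctan2(*(c-b)[::-1])),"L",np.linalg.norm(c-b),"W",np.linalg.norm(a-b))
w=np.radians(-4.6);u=np.array([np.cos(w),np.sin(w)]);v=np.array([-u[1],u[0]])
print("saddle from top corners",(fl+fr)/2-.02*u,"side frontR",c-.02*u+.04*v,"tail",(a+b)/2+.205*u)
print("block top",t(634,180,.088)+.062*u, s(198,174,.088)+.062*u)
print("paddle",s(64,215,.101)+.168*u)
print("target",t(639,107,.06),s(276,178,.06))
E
```

```text
top front corners [ 0.66198836 -0.00096275] [ 0.65511262 -0.07702146]
side tailL tailR frontR [0.43946918 0.0163085 ] [ 0.43401847 -0.06497338] [ 0.65157604 -0.08239452] yaw -4.578249543328861 L 0.21825396272422226 W 0.08146443339348176
saddle from top corners [ 0.63861491 -0.03738813] side frontR [ 0.63484842 -0.04091939] tail [ 0.6410835  -0.04077322]
block top [ 0.64258781 -0.03832256] [ 0.6397421  -0.03391536]
paddle [ 0.6361562  -0.04263107]
target [ 0.64096777 -0.03660828] [ 0.64013957 -0.03752049]
```

>>> {"op": "play_rows", "data": {
  "rows": "0.05 0 0 0 0 0 0.4;0.08 0 0 0 0 0 0.2;0.08 0 0 0 0 0 0;0.076 0 0 0 0 0 0;0 0 0.06 0 0 0 0;0 0 0.08 0 0 0 0;0 0 0.08 0 0 0 0;0 0 0.07 0 0 0 0;0 0 0.05 0 0 0 0;0 0 0.023 0 0 0 0;0 0 0 0 0 0 0;0 0 0 0 0 0 0",
  "force": 30
}}

```text
clock: 11.2
eef_pos: [0.4764, -0.0241, 0.1191]
tcp_rot: [[0.997, -0.079, 0.001], [-0.079, -0.997, -0.0], [0.001, 0.0, -1.0]]
force: [-0.4, -0.4, -0.5]
width: 0.005
gripper_force: 0.0
```

```bash
python3 go.py 0.473 -0.0239 0.108 -4.6
```

```text
t 11.2 pos [ 0.4764 -0.0241  0.1191] yaw -4.53 w 0.005325808721520872 F [-0.4 -0.4 -0.5]
shift [-0.0168  0.0003  0.0555] turn [ 0.0001 -0.0011  0.0012]
```

>>> {"op": "play_rows", "data": {
  "rows": "-0.008 0 0.02 0 0 0 0;-0.009 0 0.02 0 0 0 0;0 0 0.015 0 0 0 0;-0.005 0 0.01 0 0 0 0;-0.005 0 0.01 0 0 0 0;-0.005 0 0.01 0 0 0 0;-0.005 0 0.01 0 0 0 0;-0.004 0 0.01 0 0 0 0;-0.004 0 0.01 0 0 0 0;-0.004 0 0.01 0 0 0 0;-0.004 0 0.01 0 0 0 0;-0.003 0 0.01 0 0 0 0"
}}

```text
clock: 12.4
eef_pos: [0.4649, -0.0232, 0.0893]
tcp_rot: [[0.997, -0.079, 0.0], [-0.079, -0.997, 0.0], [0.0, -0.0, -1.0]]
force: [0.8, 0.3, 4.8]
width: 0.006
gripper_force: 2.5
```

```bash
python3 go.py 0.4625 -0.0239 0.0739 -4.6; python3 - <<'E'
from h import *
from plant import vision
o=np.zeros((600,800,3),np.uint8)
for i,n in enumerate(("side","top")):
    d=vision.get_image(n);pickle.dump(d,open(n+"3.pkl","wb"))
    x,y=(230,150) if n=="side" else (210,150)
    o[:,i*400:i*400+400]=cv2.resize(d["img"][y:y+150,x:x+100],(400,600),interpolation=2)
cv2.imwrite("pics/f.png",o)
E
```

```text
t 12.4 pos [ 0.4649 -0.0232  0.0893] yaw -4.53 w 0.005821292957905578 F [0.8 0.3 4.8]
shift [-0.0119  0.0045  0.0771] turn [-0.     -0.0001  0.0012]
```

View pics/f.png

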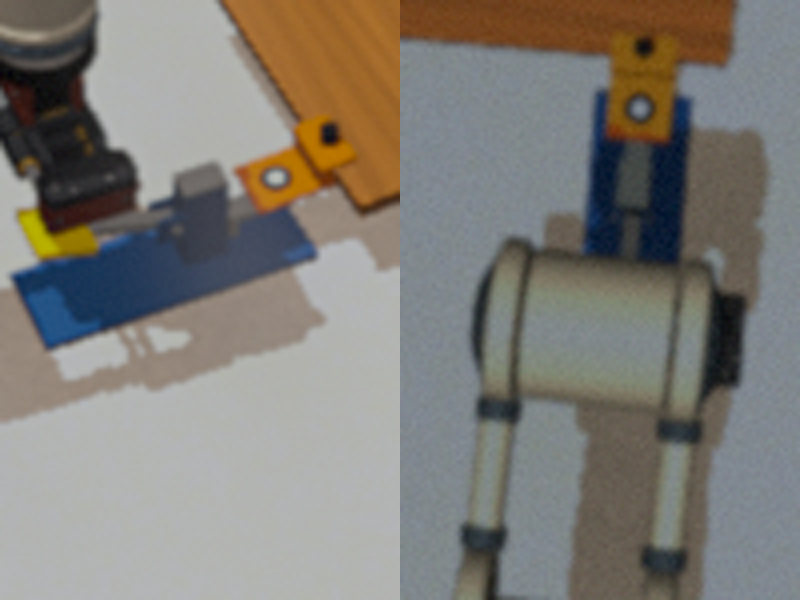

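The fingers are pressing on the paddle with 4.8 N, and the jack and pad haven't moved. I'll continue slowly through saddle contact.

>>> {"op": "play_rows", "data": {
  "rows": "-0.003 0 0.008 0 0 0 0;-0.003 0 0.007 0 0 0 0;-0.002 0 0.006 0 0 0 0;-0.002 0 0.005 0 0 0 0;-0.001 0 0.005 0 0 0 0;-0.001 0 0.005 0 0 0 0;-0.001 0 0.005 0 0 0 0;-0.001 0 0.005 0 0 0 0;-0.001 0 0.005 0 0 0 0;-0.001 0 0.005 0 0 0 0;-0.001 0 0.005 0 0 0 0;0 0 0.005 0 0 0 0"
}}

```text
clock: 13.7
eef_pos: [0.4615, -0.023, 0.0767]
tcp_rot: [[0.997, -0.079, 0.0], [-0.079, -0.997, -0.0], [0.0, 0.0, -1.0]]
force: [0.5, 0.1, 7.3]
width: 0.005
gripper_force: 3.8
```

>>> {"op": "play_rows", "data": {
  "rows": "-0.001 0 0.005 0 0 0 0;0 0 0.006 0 0 0 0;0 0 0.006 0 0 0 0;0 0 0.006 0 0 0 0;0 0 0.006 0 0 0 0;0 0 0.006 0 0 0 0;0 0 0.006 0 0 0 0;0 0 0.006 0 0 0 0;0 0 0.006 0 0 0 0;0 0 0.006 0 0 0 0;0 0 0.006 0 0 0 0;0 0 0.006 0 0 0 0"
}}

```text
clock: 14.9
eef_pos: [0.4596, -0.0228, 0.0619]
tcp_rot: [[0.997, -0.079, -0.004], [-0.079, -0.997, 0.0], [-0.004, 0.0, -1.0]]
force: [-5.5, 0.8, 9.1]
width: 0.003
gripper_force: 4.7
```

>>> {"op": "play_rows", "data": {
  "rows": "-0.003 0 0.005 0 0 0 0;-0.003 0 0.005 0 0 0 0;-0.002 0 0.005 0 0 0 0;-0.001 0 0.005 0 0 0 0;0 0 0.005 0 0 0 0;0 0 0.005 0 0 0 0;0 0 0.005 0 0 0 0;0 0 0.005 0 0 0 0"
}}

```text
clock: 15.7
eef_pos: [0.4593, -0.0228, 0.055]
tcp_rot: [[0.997, -0.079, -0.0], [-0.079, -0.997, -0.0], [-0.0, 0.0, -1.0]]
force: [-2.3, 0.7, 11.2]
width: 0.004
gripper_force: 5.6
```

```bash
python3 go.py 0.4605 -0.0228 0.046 -4.6; python3 - <<'E'
from h import *
from plant import vision
o=np.zeros((600,800,3),np.uint8)
for i,n in enumerate(("side","top")):
    d=vision.get_image(n);pickle.dump(d,open(n+"4.pkl","wb"))
    x,y=(230,150) if n=="side" else (210,150)
    o[:,i*400:i*400+400]=cv2.resize(d["img"][y:y+150,x:x+100],(400,600),interpolation=2)
cv2.imwrite("pics/g.png",o)
E
```

```text
t 15.7 pos [ 0.4593 -0.0228  0.055 ] yaw -4.52 w 0.004367968464996971 F [-2.3  0.7 11.2]
shift [ 0.0059 -0.0002  0.0449] turn [0.     0.0004 0.0013]
```

View pics/g.png

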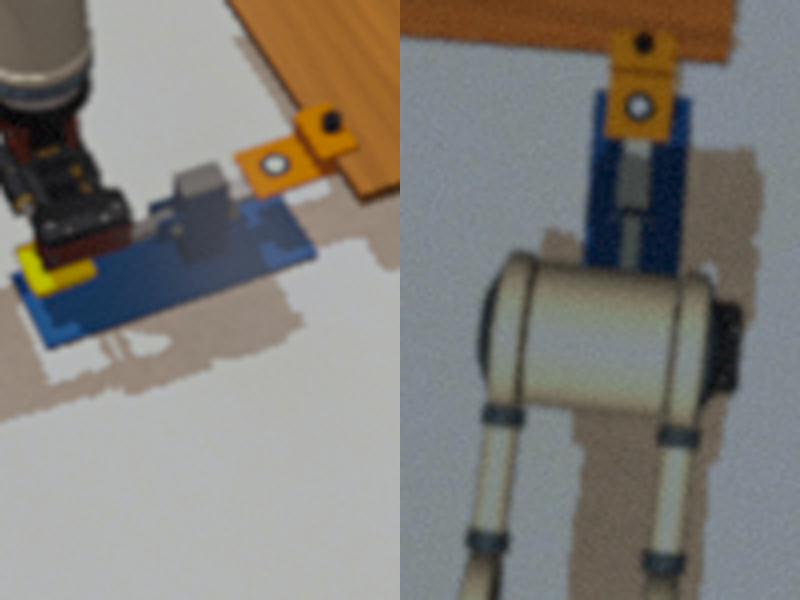

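The flap is rising and the jack hasn't shifted. Next I press on to the stop.

>>> {"op": "play_rows", "data": {
  "rows": "0 0 0.005 0 0 0 0;0 0 0.005 0 0 0 0;0 0 0.005 0 0 0 0;0 0 0.005 0 0 0 0;0 0 0.005 0 0 0 0;0 0 0.004 0 0 0 0;0 0 0 0 0 0 0"
}}

```text
clock: 16.5
eef_pos: [0.4595, -0.0228, 0.0493]
tcp_rot: [[0.997, -0.079, 0.0], [-0.079, -0.997, -0.0], [0.0, 0.0, -1.0]]
force: [-1.0, 0.9, 11.6]
width: 0.006
gripper_force: 5.9
```

>>> {"op": "play_rows", "data": {
  "rows": "0 0 0.004 0 0 0 0;0 0 0.004 0 0 0 0;0 0 0 0 0 0 0"
}}

```text
clock: 16.8
eef_pos: [0.4596, -0.0228, 0.0478]
tcp_rot: [[0.997, -0.079, 0.0], [-0.079, -0.997, -0.0], [0.0, 0.0, -1.0]]
force: [-1.9, 1.1, 11.9]
width: 0.006
gripper_force: 5.9
```

>>> {"op": "play_rows", "data": {
  "rows": "0 0 0.003 0 0 0 0;0 0 0.002 0 0 0 0;0 0 0 0 0 0 0"
}}

```text
clock: 17.1
eef_pos: [0.4596, -0.0228, 0.0469]
tcp_rot: [[0.997, -0.079, 0.0], [-0.079, -0.997, -0.0], [0.0, 0.0, -1.0]]
force: [-1.9, 1.3, 12.3]
width: 0.003
gripper_force: 6.0
```

>>> {"op": "play_rows", "data": {
  "rows": "0 0 0.002 0 0 0 0;0 0 0.002 0 0 0 0;0 0 0 0 0 0 0"
}}

```text
clock: 17.4
eef_pos: [0.4597, -0.0228, 0.0467]
tcp_rot: [[0.997, -0.079, 0.001], [-0.079, -0.997, -0.0], [0.001, 0.0, -1.0]]
force: [-2.7, 0.2, 14.8]
width: 0.005
gripper_force: 7.5
```

>>> {"op": "play_rows", "data": {
  "rows": "0 0 0.002 0 0 0 0;0 0 0.002 0 0 0 0;0 0 0 0 0 0 0;0 0 0 0 0 0 0"
}}

```text
clock: 17.8
eef_pos: [0.4598, -0.0228, 0.0466]
tcp_rot: [[0.997, -0.079, 0.001], [-0.079, -0.997, -0.0], [0.001, 0.0, -1.0]]
force: [-5.3, 0.5, 18.0]
width: 0.005
gripper_force: 9.3
```

```bash
python3 go.py 0.4605 -0.0228 0.046 -4.6; python3 - <<'E'
from h import *
from plant import vision
o=np.zeros((600,800,3),np.uint8)
for i,n in enumerate(("side","top")):
    d=vision.get_image(n);pickle.dump(d,open(n+"5.pkl","wb"))
    x,y=(230,150) if n=="side" else (210,150)
    o[:,i*400:i*400+400]=cv2.resize(d["img"][y:y+150,x:x+100],(400,600),interpolation=2)
cv2.imwrite("pics/i.png",o)
E
```

```text
t 17.8 pos [ 0.4598 -0.0228  0.0466] yaw -4.52 w 0.005212988373917891 F [-5.3  0.5 18. ]
shift [ 0.0035 -0.0002  0.0029] turn [ 0.0001 -0.0011  0.0013]
```

View pics/i.png

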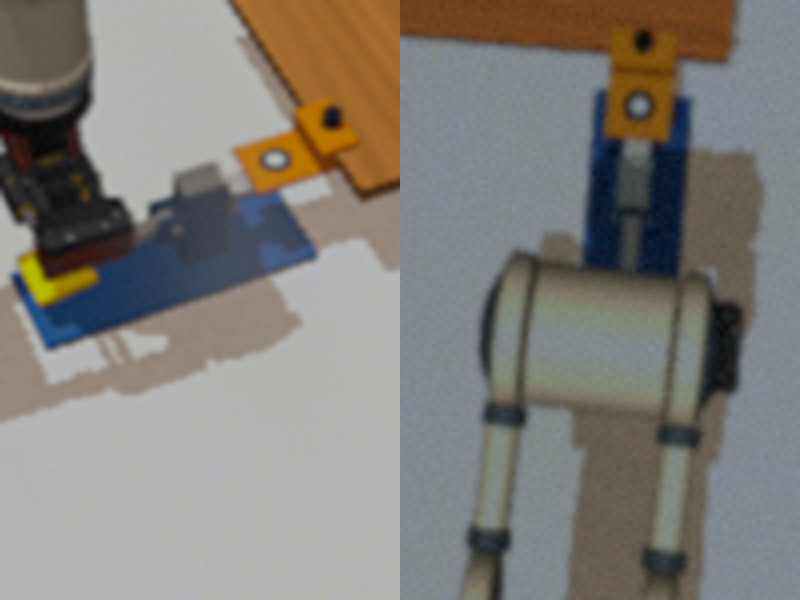

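The handle is at its stop: force climbs to 18 N while z stays put. The target is now at (274,158) in the side crop and (638,104) in the top crop, so I'll check its height before handing in.

```bash
python3 - <<'E'
from h import *
from plant import hand_in
T=pickle.load(open("top5.pkl","rb"));S=pickle.load(open("side5.pkl","rb"))
f=lambda x,y,X,Y:((x+.5)/4-.5+X,(y+.5)/4-.5+Y)
X=tri([T,S],[f(238.5,104.5,210,150),f(274.5,158.5,230,150)]);print(X)
if X[2]>.076: print(hand_in())
E
```

```text
[ 0.63955011 -0.03645524  0.08057737]
the job is handed in; nothing more can be done
None
```

The job is handed in: the jack stands under the orange pad with its saddle within about 2 mm of the marked spot. The handle is held at its stop with about 18 N, and the flap is level (pad top measured at 80.6 mm, 80 mm expected).

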